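# Lock a wheel on the tyre stand and seat its tyre bead with a nylon stick

## Task

Get the truck tyre's bead seated in its rim: first turn the wing collar on the tyre stand clockwise until it stops, wings in line with the stand's index rib, so the wheel is locked. Then take the white bead stick from the tool stand, put its tip into the groove between tyre and rim beside the rib and draw it lightly and slowly, no faster than about 5 cm a second, once clockwise all the way round to the rib again with the tip down at the bottom of the groove throughout. Stand the stick back in its hole, and leave the other things on the table where they are.

Things in the scene. Friction and masses are not known exactly. Their poses are not given: they have to be found in the camera images.
- tyre_stand: Fixed tyre stand: round dark base 180 mm across, 12 mm thick, with a wheel lying face up on it (136 mm across, black tyre, white flat-faced rim). Origin: centre of the base's underside, on the wheel's axis; z up, x towards the index rib. Heights over the table: rim face 68 mm, tyre's side wall 70 mm at its highest. All rigid
- index_rib (a point): top of the index rib: a small bright metal block (17 x 10 mm, 12 mm high) on the stand's base just outside the tyre, 71 to 88 mm from the axis in the stand's +x direction; this point is 79.5 mm out, 24 mm over the table
- seam_start (a point): where the round starts and ends: on the groove's floor, 47.5 mm from the wheel's axis, next to the index rib. The seam is the open ring groove between rim and tyre: floor 61 mm over the table, from radius 43 mm (upright rim wall, up to 68 mm) to 52 mm, where the tyre's wall slopes outward to radius 58 mm at 70 mm height. Draw the tip along radius 47.5 mm
- collar (a joint): angle (rad) of the metal wing collar on the wheel's axis: 0 = released, wings along the stand's y; grows clockwise seen from above; 1.57 = locked, at its stop, wings along the stand's x, in line with the index rib. Stays where it is left; turning needs about 0.1 N m, some 4 N near a wing's end
- collar_top (a point): on the wing collar's axis, 96.5 mm over the table, level with the wings' tops. Hub 32 mm across (top 98.5 mm; the spindle's 17 mm end stands through it to 110 mm), with two upright flat wings on opposite sides reaching 36 mm from the axis, each 10 mm thick, from 74.5 to 96.5 mm over the table: push a wing on its flat side near its end, or pinch it
- stick_grip (a point): centre of the white bead stick's handle, a square bar 16 x 16 mm, 64 mm long (32 mm up and down from here). z points up the stick; the tip is 94 mm away along -z. Starts upright in the tool stand's middle hole, its guard resting on the top plate (this point 102 mm over the table), its flats square to the tool stand's axes
- stick_tip (a point): the stick's tip, 5 mm across and blunt. From it a round shaft widens to 10 mm over the first 30 mm; a round guard (28 mm across, 4 mm thick) ends the handle, 62 mm above the tip
- bead_stick: the same bead stick, 126 mm long, about 50 g; this origin is at its tip
- tool_stand: Fixed aluminium tool stand: base 80 x 230 mm, top plate 66 (x) by 216 (y) mm with its upper face 70 mm over the table. Origin: centre of its underside, z up. Two dark round-handled drivers are fixed in it at y = -82 and +82 mm (18 mm across, up to 122 mm over the table), the stick between them at 0: the fingers have room in front and behind, so grip the stick across the stand's x
- stick_hole (a point): centre of the stick's hole (20 mm across, straight through) at the top plate's upper face, 70 mm over the table; with the stick home its tip is 62 mm below this point
- battery: bystander: silver hard-cased battery pack, 139 x 47 x 25 (mm); origin at the centre of its underside
- wrench: bystander: purple aluminium cross-shaped wheel wrench, 120 x 100 x 18 (mm); origin at the centre of its underside
- spur_gear: bystander: white nylon spur gear lying flat, 54 across, 11 high (mm); origin at the centre of its underside
- transponder: bystander: green plastic transponder, 42 x 34 x 14 (mm); origin at the centre of its underside
- oil_bottle: bystander: small white oil bottle standing up, 38 across, 85 high (mm); origin at the centre of its underside
- shock: bystander: shock absorber lying on the table, 97 x 25 x 25 (mm); origin at the centre of its underside
Not all that is in view belongs to the job. What is shaped like the bead_stick but blue is not meant.

How it is judged:
By the outcome, as a careful person would: the job done as asked, in the order asked, and still so for the second after the job is handed in, with the robot touching nothing.
It also fails if it takes over 72 s, if anything falls off the work surface, if the arm or the gripper's body presses on something with over 40 N, if the wrist force passes 120 N, or if a joint passes its speed limit or range.

## Robot

A 6-joint arm with a two-finger parallel gripper is mounted at the origin on the work surface. World frame = base frame: x ahead of the robot, y to its left, z up, the work surface at z = 0. Lengths are in m, angles in rad, forces in N, time in s.
With the tool pointing down it reaches from about 0.35 to 0.975 m from the base axis. Payload 7.1 kg.
Tool frame: the origin (TCP) lies between the finger pads; the fingertips stand 22 mm ahead of it and the grasp point (between the pads) lies 3 mm ahead of it; z points along the fingers, y is the line along which they close (so a half turn about z gives the same grasp; the last joint's range is limited). The gripper opens to 88 mm and grips with 3 to 60 N. Pads are 20 mm wide; open, the fingers measure 115 mm over their backs; the gripper's body (75 mm by 178 mm) begins 61 mm behind the grasp point.
Start: joints at [1.083, 0.423, 1.63, -0, 1.089, -0.019], TCP at [0.282, 0.558, 0.245] pointing down, gripper open.
Joint ranges: [-3, 3], [-0.9, 2.11], [0.09, 2.58], [-1.31, 4.45], [0.11, 2.69], [-2.54, 2.54]. Speed limits (rad/s): [2.39, 2.39, 3.01, 3.14, 3.14, 3.14].

## Interface

Orientations are given as a unit quaternion [x, y, z, w].
In Python, from plant import readout, cams, workorder gives the robot as it stands.
- The arm moves only by the shell command python3 -m handwheel 'ROWS'. ROWS is JSON, a list of rows, each a list of 5 numbers: the opening, from 0 (shut) to 1 (fully open), then the shift along the tool's x, y, z in m, then the turn about the tool's z in rad. A call has 1 to 10 rows; each row is the pose to reach, as a shift and turn from the pose commanded when the call began, along the tool's axes at that moment; what a row does not reach only later rows make up. A row lasts 1/10 s, in which the tool goes at most 50 mm and 8.59 degrees, less where a joint would pass 70% of its speed; a pose out of reach is approached as far as the arm can. A call with a gripper value outside its range is refused whole. The fingers move at their own pace and stop on an object; the grip force is fixed at half the most. Time passes only in rows, so rows that repeat a pose let the fingers close. It gives the time, the measured TCP pose, the force, the opening and the grip force at its end, in the units of the state.
- readout.state(): the state, without advancing time (a new reading comes with each control period).
- cams.snapshot(name): name is "scene" or "top"; returns the picture (400x640x3 uint8, blue, green, red); there is no depth.
- cams.camera_info(name): a dict with "vertical_fov" (degrees; the focal length in pixels is half the picture's height over the tangent of half this angle, whatever the lens; pixels are square), "cx", "cy" (the principal point, pixels), "pose" (4x4, takes a point from camera to world coordinates). Camera axes: x right, y down, z forward; pixel columns grow to the right and rows downward; lengths in m; the calibration is good to about 2 mm. A picture is of the moment at which its call begins. camera_info takes no time and is no camera call.
- workorder.job_done(): hands the job in; it is judged then, once.
The state is a dict: "clock": time; "q": joint angles; "qd": joint speeds; "effort": joint torques, N m; "position": TCP position; "eef_rot": TCP orientation; "contact_force": force on the tool from outside, world axes, zero at the start; "wrist_torque": the same for the moment, N m; "opening": opening from 0.0 (shut) to 1.0 (fully open); "gripper_force": force on a finger pad.
Only numpy, scipy, OpenCV 4.12 (cv2) and the standard library are available. Lean on these libraries where they do the work, as an engineer would, in place of code of your own. Each camera call takes 0.05 s, during which the arm holds its last target. There are 200 camera calls.

## Working session

There is one attempt and no reset: what is moved stays moved. The work goes in short steps, Python scripts to look and compute and a shell command to move; the robot and the scene stay as the last step left them, time stands still between calls to the robot, and variables do not carry over. Pictures are saved under pics/ and viewed, at most 10 in all, crops included, and the job is handed in when it is done.

```bash
mkdir -p pics; ls
python3 - <<'E'
from plant import readout,cams
import cv2,numpy as np
s=readout.state();print({k:np.round(v,4).tolist() for k,v in s.items()})
for n in("scene","top"):
    cv2.imwrite(f"pics/{n}0.png",cams.snapshot(n)); c=cams.camera_info(n);print(n,c['vertical_fov'],c['cx'],c['cy'],np.round(c['pose'],4).tolist(),[k for k in c])
E
```

```text
pics
{'clock': 0.0, 'q': [1.083, 0.4239, 1.6307, 0.0, 1.0886, -0.019], 'qd': [0.0015, -0.0024, 0.0008, -0.0003, 0.0007, 0.0005], 'effort': [-0.0034, -54.4648, -27.3659, 0.0643, 0.0227, -0.0001], 'position': [0.2821, 0.5571, 0.2439], 'eef_rot': [0.2323, 0.9727, -0.0007, -0.0002], 'contact_force': [-0.3212, -0.0459, -0.3733], 'wrist_torque': [-0.0204, -0.0694, -0.0404], 'gripper_force': 0.0, 'opening': 0.9985}
scene 46.742498511696496 324.3751396222861 201.11976222452745 [[-0.7755, 0.375, -0.5079, 1.0063], [0.6313, 0.4582, -0.6257, 0.5686], [-0.0019, -0.8059, -0.5921, 0.6561], [0.0, 0.0, 0.0, 1.0]] ['vertical_fov', 'cx', 'cy', 'pose']
top 45.541434910503575 320.26215195244544 207.30874462869588 [[-0.0201, -0.9983, 0.0543, 0.4684], [-0.9997, 0.0208, 0.0124, -0.0381], [-0.0135, -0.054, -0.9984, 1.2155], [0.0, 0.0, 0.0, 1.0]] ['vertical_fov', 'cx', 'cy', 'pose']
```

View pics/scene0.png

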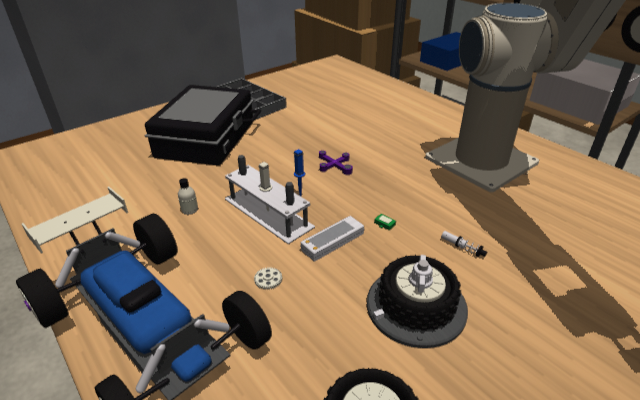

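View pics/top0.png

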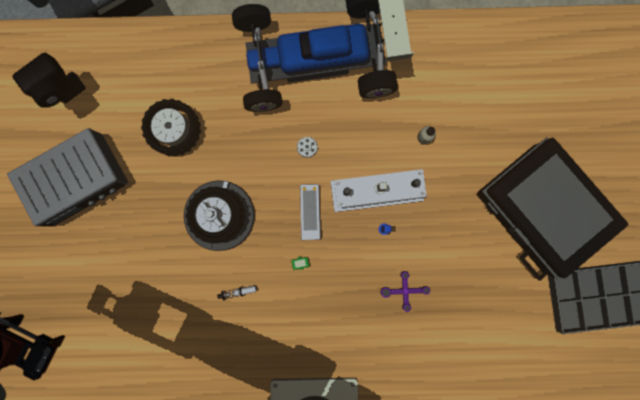

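The scene view has the tyre stand at (418,295), tool stand at (268,200), white stick at (264,175) and blue decoy at (299,165). In the top view the stand is at (219,215) with its rib at (226,185), the tool stand is at (379,190), the white stick at (383,187) and the blue one at (386,229). The white stick in the stand's middle hole fits the description. I'll confirm it in an enlarged crop.

```bash
cat > h.py <<'E'
import numpy as np,cv2
from plant import readout,cams
def K(n):
    c=cams.camera_info(n);return 200/np.tan(np.radians(c['vertical_fov'])/2),c['cx'],c['cy'],np.array(c['pose'])
def ray(n,uv,z):
    f,cx,cy,T=K(n);d=T[:3,:3]@np.array([(uv[0]-cx)/f,(uv[1]-cy)/f,1]);o=T[:3,3];return o+d*(z-o[2])/d[2]
def proj(n,p):
    f,cx,cy,T=K(n);q=T[:3,:3].T@(np.asarray(p)-T[:3,3]);return np.array([f*q[0]/q[2]+cx,f*q[1]/q[2]+cy])
def tri(a,b):
    (_,_,_,A),(_,_,_,B)=K('scene'),K('top');p,q=ray('scene',a,0),ray('top',b,0)
    o1,o2=A[:3,3],B[:3,3];d1,d2=p-o1,q-o2;s=np.linalg.lstsq(np.c_[d1,-d2],o2-o1,rcond=None)[0]
    return (o1+s[0]*d1+o2+s[1]*d2)/2,np.linalg.norm(o1+s[0]*d1-o2-s[1]*d2)
E
python3 - <<'E'
from h import *
t=cv2.imread('pics/top0.png');s=cv2.imread('pics/scene0.png')
def blobs(img,x0,y0,x1,y1,lo,n,z,amin=15):
    c=img[y0:y1,x0:x1].astype(int);m=((c.min(2)>lo)&(c.max(2)-c.min(2)<40)).astype(np.uint8)
    k,l,st,ce=cv2.connectedComponentsWithStats(m)
    for i in range(1,k):
        if st[i,4]>=amin:
            uv=ce[i]+[x0,y0];cn=np.argwhere(l==i)[:,::-1].astype(np.float32)+[x0,y0]
            r=cv2.minAreaRect(cn.astype(np.float32));print(n,'area',st[i,4],np.round(uv,1),'P',np.round(ray(n,uv,z),4),'rect',np.round(r[0],1),np.round(r[1],1),round(r[2],1),np.round(ray(n,r[0],z),4))
            if st[i,4]>1500: print([np.round(ray(n,b,z)[:2],4).tolist() for b in cv2.boxPoints(r)])
print('rim');blobs(t,180,175,260,255,140,'top',.068)
print('stand');blobs(t,325,160,435,220,130,'top',.07)
# dark base + tyre circle
c=t[170:260,175:265].astype(int);m=((c.max(2)-c.min(2)<25)).astype(np.uint8)
cs=max(cv2.findContours(m,0,1)[0],key=cv2.contourArea);e=cv2.fitEllipse(cs);uv=np.array(e[0])+[175,170];print('base',uv,e[1],ray('top',uv,.012))
f=lambda im,x,y,w,h:cv2.resize(im[y:y+h,x:x+w],(400,300),interpolation=cv2.INTER_CUBIC)
cv2.imwrite('pics/crop1.png',np.vstack([np.hstack([f(t,180,180,80,60),f(t,340,155,80,60)]),np.hstack([f(s,360,240,120,90),f(s,220,140,100,75)])]))
E
```

```text
rim
top area 18 [224.7 184.4] P [0.5913 0.2068 0.068 ] rect [224.5 184.5] [5. 3.] 90.0 [0.591  0.2072 0.068 ]
top area 249 [220.1 207.1] P [0.5363 0.2185 0.068 ] rect [219.6 206.8] [31.9 13.1] 43.7 [0.5371 0.2197 0.068 ]
top area 420 [207.  218.7] P [0.509  0.2503 0.068 ] rect [207.  217.9] [31.9 19.7] 61.9 [0.5108 0.2504 0.068 ]
stand
top area 2510 [377.7 189.5] P [ 0.5708 -0.1632  0.07  ] rect [378.4 190.1] [31.3 92.8] 82.9 [ 0.5693 -0.1647  0.07  ]
[[0.5954, -0.0497], [0.6185, -0.2722], [0.5433, -0.2792], [0.5203, -0.0575]]
base [218.66207123 215.21737671] (68.29779052734375, 69.32740020751953) [0.51911715 0.23473422 0.012     ]
```

View pics/crop1.png

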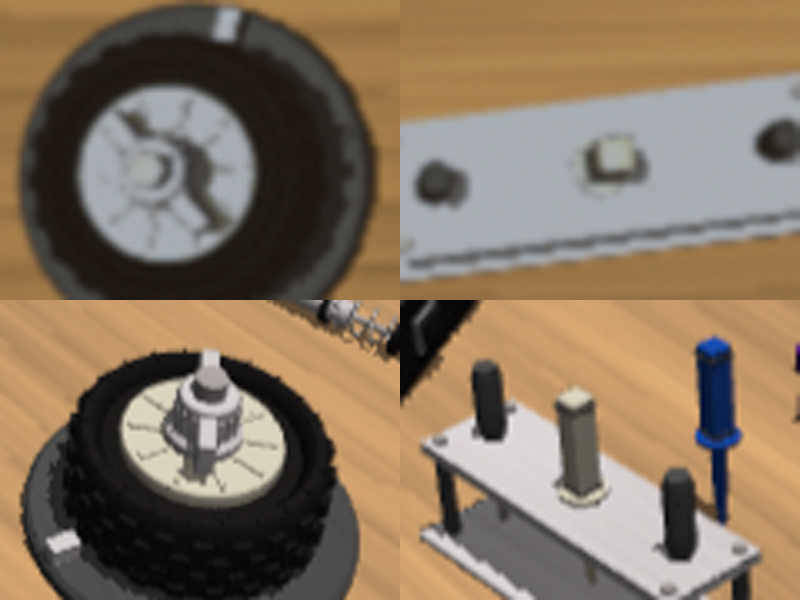

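The crop confirms the target. The off-white square stick is in the middle hole at top (383,186), scene (264,172), and the blue one stands apart. The rib is at top (225.6,184.5). The collar wings run diagonally, up-left to down-right, so they are already part turned.

Run:
```python
from h import *
r=lambda *a:np.round(a,4).tolist()
print('rim',r(*ray('top',(213.6,214.6),.068)))
print('spindle tri',tri((422.4,265.5),(210,214)), ray('top',(210,214),.11),ray('scene',(422.4,265.5),.11))
t=cv2.imread('pics/top0.png');s=cv2.imread('pics/scene0.png')
# rim ellipse: bright+shadow hull
c=t[190:240,192:236];g=c.min(2);m=(g>75).astype(np.uint8);h=cv2.convexHull(np.vstack(cv2.findContours(m,0,1)[0]));e=cv2.fitEllipse(h);uv=np.array(e[0])+[192,190];print('rim ell',uv,e[1],ray('top',uv,.068))
c=s[240:330,360:480].astype(int);m=((c.min(2)>90)).astype(np.uint8);m=cv2.morphologyEx(m,2,np.ones((3,3)))
# scene rim: hull lower part
print('drivers',ray('top',(347.4,191),.122),ray('top',(416.4,182.6),.122),'stick',ray('top',(383.4,186),.134))
print('scene drv',ray('scene',(220+87/4,140+62/4),.122),ray('scene',(220+278/4,140+170/4),.122),'stick',ray('scene',(220+176/4,140+98/4),.134))
print('rib top',ray('top',(225.6,184.6),.024),'scene',ray('scene',(360+63/3.333,240+242/3.333),.024))
C=np.array([.519,.238])
for a in range(20,90,10):
    d=np.array([np.cos(np.radians(a)),np.sin(np.radians(a))]);print(a,[((proj('scene',[*(C+k*.036*d),.0965])-[360,240])*3.333+[0,300]).round().tolist() for k in(1,-1)],[((proj('top',[*(C+k*.036*d),.0965])-[180,180])*5).round().tolist() for k in(1,-1)])
```

```text
rim [0.5185, 0.2343, 0.068]
spindle tri (array([0.51927127, 0.23345599, 0.103544  ]), np.float64(0.0022263815325553374)) [0.51824126 0.23272395 0.11      ] [0.52584307 0.23667082 0.11      ]
rim ell [212.81284904 214.19732285] (35.173606872558594, 35.69881820678711) [0.51951693 0.23619693 0.068     ]
drivers [ 0.56410881 -0.08775667  0.122     ] [ 0.58009685 -0.24668477  0.122     ] stick [ 0.57272175 -0.16929939  0.134     ]
scene drv [ 0.58267828 -0.24830196  0.122     ] [ 0.56293281 -0.0916823   0.122     ] stick [ 0.57490858 -0.1672931   0.134     ]
rib top [0.59538959 0.21383333 0.024     ] scene [0.59730871 0.21417556 0.024     ]
20 [[189.0, 444.0], [241.0, 358.0]] [[119.0, 99.0], [172.0, 241.0]]
30 [[202.0, 448.0], [229.0, 354.0]] [[107.0, 105.0], [184.0, 235.0]]
40 [[214.0, 451.0], [217.0, 352.0]] [[97.0, 112.0], [195.0, 227.0]]
50 [[227.0, 452.0], [205.0, 351.0]] [[87.0, 122.0], [205.0, 218.0]]
60 [[240.0, 451.0], [193.0, 352.0]] [[80.0, 133.0], [212.0, 207.0]]
70 [[252.0, 449.0], [182.0, 354.0]] [[74.0, 145.0], [218.0, 194.0]]
80 [[262.0, 445.0], [172.0, 357.0]] [[71.0, 158.0], [221.0, 181.0]]
```

```bash
python3 -m handwheel '[[0.5,-0.345,-0.208,0.084,-1.169],[0.5,-0.345,-0.208,0.084,-1.169],[0.5,-0.345,-0.208,0.084,-1.169],[0.5,-0.345,-0.208,0.084,-1.169],[0.5,-0.345,-0.208,0.084,-1.169],[0.5,-0.345,-0.208,0.084,-1.169],[0.5,-0.345,-0.208,0.084,-1.169],[0.5,-0.345,-0.208,0.084,-1.169],[0.5,-0.345,-0.208,0.084,-1.169],[0.5,-0.345,-0.208,0.084,-1.169]]'
cat >> h.py <<'E'
from scipy.spatial.transform import Rotation as R
def rel(x,y,z,yaw=None):
    s=readout.state();M=R.from_quat(s['eef_rot']).as_matrix();d=M.T@(np.array([x,y,z])-s['position']);psi=np.degrees(np.arctan2(M[1,0],M[0,0]))
    print('t',round(s['clock'],2),'pos',np.round(s['position'],4),'yaw',round(psi,2),'F',np.round(s['contact_force'],2),'open',round(s['opening'],3),'-> shift',np.round(d,4),'turn',None if yaw is None else round(np.radians((psi-yaw+180)%360-180),3))
E
python3 - <<'E'
from h import *
rel(.496,.2157,.098,220)
s=cams.snapshot('scene');cv2.imwrite('pics/c2.png',cv2.resize(s[200:340,340:527],(800,600),interpolation=cv2.INTER_CUBIC))
E
```

```text
clock: 1.1
position: [0.4972, 0.2129, 0.1596]
eef_rot: [-0.341, 0.94, -0.0, -0.001]
contact_force: [-1.3, 0.1, -0.5]
opening: 0.502
gripper_force: 0.0
t 1.1 pos [0.4972 0.2129 0.1596] yaw -140.07 F [-1.27  0.11 -0.51] open 0.502 -> shift [-0.001   0.003   0.0616] turn -0.001
```

View pics/c2.png

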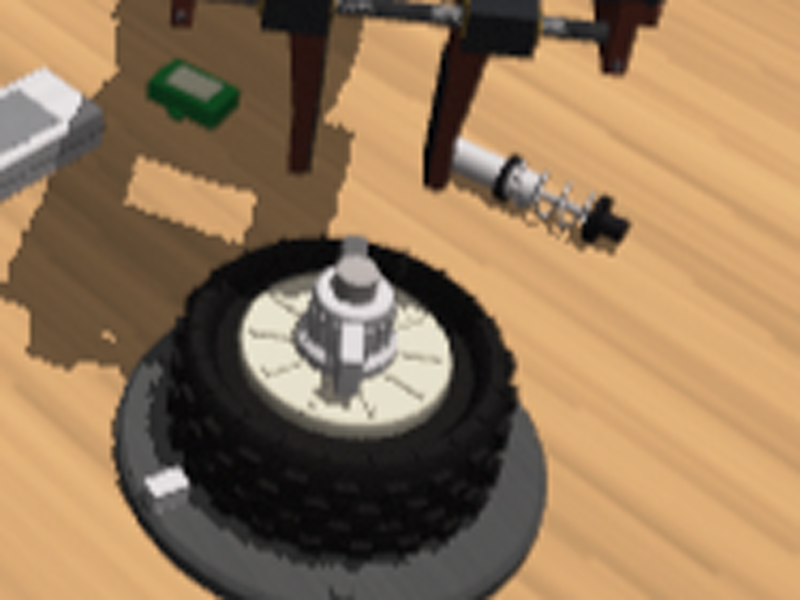

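The fingers hang above the near wing. The collar's front and rear wings line up at crop x≈354, which is consistent with a wing azimuth of about 40°. I'll descend and pinch.

```bash
python3 -m handwheel '[[0.5,-0.001,0.003,0.03,0],[0.5,-0.001,0.003,0.062,0],[0.5,-0.001,0.003,0.062,0],[0,-0.001,0.003,0.062,0],[0,-0.001,0.003,0.062,0],[0,-0.001,0.003,0.062,0],[0,-0.001,0.003,0.062,0],[0,-0.001,0.003,0.062,0],[0,-0.001,0.003,0.062,0]]'
python3 - <<'E'
from h import *
rel(.496,.2157,.098,220)
s=readout.state();M=R.from_quat(s['eef_rot']).as_matrix();p=s['position'];C=np.array([.519,.235])
for a in np.arange(8,66,8):
    t=np.radians(-a);c,n=np.cos(t),np.sin(t);q=C+np.array([[c,-n],[n,c]])@(p[:2]-C);print(a,round(np.radians(a),3),np.round(M.T@np.array([*(q-p[:2]),0]),4))
s=cams.snapshot('scene');cv2.imwrite('pics/c3.png',cv2.resize(s[200:340,340:527],(800,600),interpolation=cv2.INTER_CUBIC))
E
```

```text
clock: 2.05
position: [0.4964, 0.2182, 0.1]
eef_rot: [-0.343, 0.939, -0.001, 0.001]
contact_force: [3.1, -8.5, 3.7]
opening: 0.128
gripper_force: 29.7
t 2.05 pos [0.4964 0.2182 0.1   ] yaw -139.9 F [ 3.13 -8.51  3.65] open 0.128 -> shift [ 0.0019 -0.0017  0.002 ] turn 0.002
8 0.14 [-0.0005  0.0039 -0.    ]
16 0.279 [-0.0016  0.0077 -0.    ]
24 0.419 [-0.0031  0.0113 -0.    ]
32 0.559 [-0.0052  0.0147 -0.    ]
40 0.698 [-0.0077  0.0177 -0.    ]
48 0.838 [-0.0106  0.0204 -0.    ]
56 0.977 [-0.0138  0.0226 -0.    ]
64 1.117 [-0.0174  0.0244 -0.    ]
```

```bash
python3 -m handwheel '[[0,-0.002,0.002,0,0],[0,-0.002,0.006,0,0.14],[0,-0.003,0.010,0,0.28],[0,-0.0045,0.014,0,0.42],[0,-0.0065,0.0175,0,0.56],[0,-0.009,0.021,0,0.70],[0,-0.0115,0.024,0,0.84],[0,-0.013,0.0252,0,0.91],[0,-0.013,0.0252,0,0.91]]'
python3 - <<'E'
from h import *
rel(.4905,.2440,.1,165);print(readout.state()['wrist_torque'])
E
```

```text
clock: 3.0
position: [0.4919, 0.2423, 0.0998]
eef_rot: [0.105, 0.994, -0.003, 0.003]
contact_force: [15.1, -31.4, 2.8]
opening: 0.116
gripper_force: 29.5
t 3.0 pos [0.4919 0.2423 0.0998] yaw 167.96 F [ 15.11 -31.37   2.76] open 0.116 -> shift [ 0.0017  0.0014 -0.0002] turn 0.052
[-5.34383126 -2.54663416 -0.32855777]
```

Run:
```python
from h import *
s=cams.snapshot('scene');t=cams.snapshot('top')
cv2.imwrite('pics/c4.png',np.hstack([cv2.resize(s[210:330,360:480],(400,400),interpolation=cv2.INTER_CUBIC),cv2.resize(t[170:250,180:260],(400,400),interpolation=cv2.INTER_CUBIC)]))
```

```text
(no output)
```

View pics/c4.png

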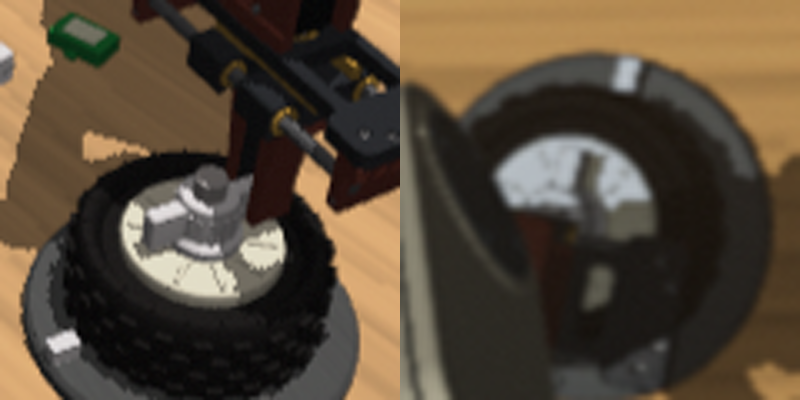

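The free wing now points roughly at the rib. Its end is at scene crop (152,212) and the rib at (62,343). I'll compute its angle.

Run:
```python
from h import *
S=lambda x,y:(360+x/3.3333,210+y/3.3333)
w=ray('scene',S(158,212),.0965);c=ray('scene',S(211,176),.11);r=ray('scene',S(63,342),.024)
print(w,c,r)
for a in(w,r): d=a-c;print(np.degrees(np.arctan2(d[1],d[0])),np.hypot(*d[:2]))
```

```text
[0.54826731 0.22542467 0.0965    ] [0.51973476 0.23331683 0.11      ] [0.59730129 0.21416383 0.024     ]
-15.461562019581525 0.029603924081189642
-13.870220273345987 0.07989620439218346
```

Wing azimuth ≈ -14° and rib ≈ -14°, with a 35 N reaction, so the collar is at its stop. Releasing.

```bash
python3 -m handwheel '[[0.6,0,0,0,0],[0.6,0,0,0,0],[0.6,0,0,0,0],[0.6,0,0,-0.05,0],[0.6,0,0,-0.10,0],[0.6,0,0,-0.10,0]]'
python3 - <<'E'
from h import *
rel(.573,-.1685,.190,96.3)
rel(.573,-.1685,.108,96.3)
E
```

```text
clock: 3.7
position: [0.492, 0.249, 0.205]
eef_rot: [0.104, 0.995, 0.003, 0.005]
contact_force: [0.0, 0.0, -0.4]
opening: 0.591
gripper_force: 0.0
t 3.7 pos [0.492 0.249 0.205] yaw 168.02 F [ 0.    0.01 -0.37] open 0.591 -> shift [-0.1658 -0.3917  0.0137] turn 1.252
t 3.7 pos [0.492 0.249 0.205] yaw 168.02 F [ 0.    0.01 -0.37] open 0.591 -> shift [-0.1651 -0.3922  0.0957] turn 1.252
```

```bash
python3 -m handwheel '[[0.6,-0.165,-0.39,0.01,1.252],[0.6,-0.165,-0.39,0.01,1.252],[0.6,-0.165,-0.39,0.01,1.252],[0.6,-0.165,-0.39,0.01,1.252],[0.6,-0.165,-0.39,0.01,1.252],[0.6,-0.165,-0.39,0.01,1.252],[0.6,-0.165,-0.39,0.01,1.252],[0.6,-0.165,-0.39,0.01,1.252],[0.6,-0.165,-0.39,0.01,1.252],[0.6,-0.165,-0.39,0.01,1.252]]'
python3 - <<'E'
from h import *
s=cams.snapshot('scene');t=cams.snapshot('top')
rel(.573,-.1685,.112,96.3)
cv2.imwrite('pics/c5.png',np.hstack([cv2.resize(s[100:220,210:330],(400,400),interpolation=cv2.INTER_CUBIC),cv2.resize(t[175:255,175:255],(400,400),interpolation=cv2.INTER_CUBIC)]))
E
```

```text
clock: 4.7
position: [0.5693, -0.1717, 0.1883]
eef_rot: [0.669, 0.743, 0.0, 0.0]
contact_force: [-0.0, 0.2, -0.2]
opening: 0.598
gripper_force: 0.0
t 4.8 pos [ 0.5684 -0.1687  0.1881] yaw 96.26 F [ 0.57 -0.26 -0.04] open 0.603 -> shift [-0.0004  0.0046  0.0761] turn -0.001
```

View pics/c5.png

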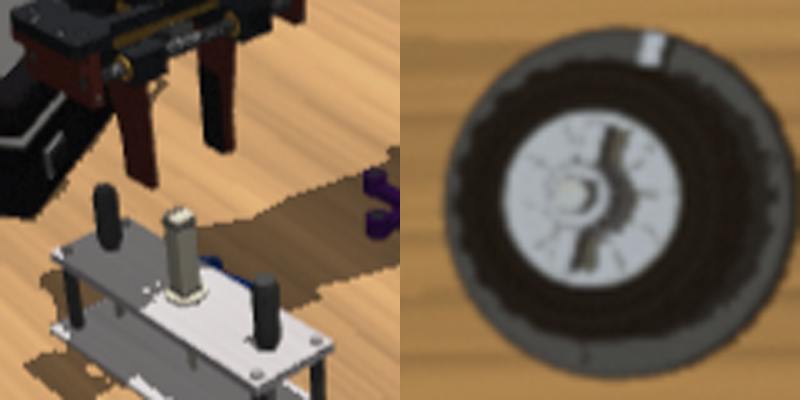

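The top view shows the wings in line with the rib at about -15°. In the scene view the fingers are above the white stick at crop (182,250). Descending to grip it.

```bash
python3 -m handwheel '[[0.6,0,0.0045,0.04,0],[0.6,0,0.0045,0.081,0],[0.6,0,0.0045,0.081,0],[0,0,0.0045,0.081,0],[0,0,0.0045,0.081,0],[0,0,0.0045,0.081,0],[0,0,0.0045,0.081,0],[0,0,0.0045,0.081,0]]'
python3 - <<'E'
from h import *
rel(.573,-.1685,.107,96.3)
E
```

```text
clock: 5.6
position: [0.5739, -0.1688, 0.1088]
eef_rot: [0.668, 0.745, 0.0, 0.001]
contact_force: [1.0, -0.1, 1.1]
opening: 0.182
gripper_force: 0.4
t 5.6 pos [ 0.5739 -0.1688  0.1088] yaw 96.24 F [ 1.   -0.07  1.06] open 0.182 -> shift [ 0.0004 -0.0009  0.0018] turn -0.001
```

```bash
python3 -m handwheel '[[0,0,0,0,0],[0,0,0,0,0],[0,0,0,0,0],[0,0,0,0,0],[0,0,0,-0.03,0],[0,0,0,-0.07,0],[0,0,0,-0.11,0],[0,0,0,-0.13,0],[0,0,0,-0.13,0],[0,0,0,-0.13,0]]'
python3 - <<'E'
from h import *
rel(.573,-.1685,.107,96.3)
s=cams.snapshot('scene');t=cams.snapshot('top')
p=readout.state()['position'];print(proj('scene',p-[0,0,.1]),proj('top',p-[0,0,.1]),proj('scene',p))
cv2.imwrite('pics/c6.png',np.hstack([cv2.resize(s[70:220,190:340],(400,400),interpolation=cv2.INTER_CUBIC),cv2.resize(t[140:240,320:420],(400,400),interpolation=cv2.INTER_CUBIC)]))
E
```

```text
clock: 6.6
position: [0.5729, -0.1686, 0.2372]
eef_rot: [0.668, 0.745, -0.0, -0.0]
contact_force: [-0.0, -0.5, -0.6]
opening: 0.181
gripper_force: 30.0
t 6.6 pos [ 0.5729 -0.1686  0.2372] yaw 96.23 F [-0.04 -0.5  -0.63] open 0.181 -> shift [0.     0.0002 0.1302] turn -0.001
[264.72970179 163.16265197] [383.06763842 186.15246107] [260.83771278 120.65894568]
```

View pics/c6.png

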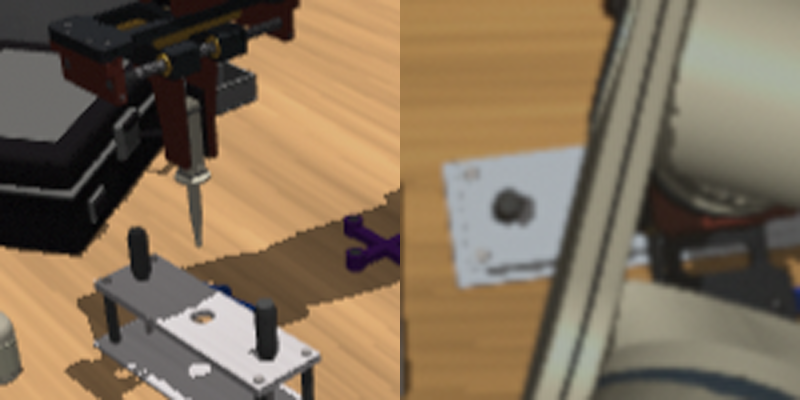

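The stick is held upright with its tip at scene (264.3,162.2), about 1 px from the prediction, and the hole is empty at (266.1,188.9). Next I'll fit the rim centre precisely.

Run:
```python
from h import *
from scipy.optimize import least_squares
B={'scene':(365,225,475,320),'top':(185,185,245,245)}
for n in B:
    im=cams.snapshot(n);x0,y0,x1,y1=B[n];g=cv2.resize(im[y0:y1,x0:x1].max(2),None,fx=6,fy=6,interpolation=cv2.INTER_CUBIC)
    cp=(proj(n,[.519,.2355,.068])-[x0,y0])
    pts=[];thr=110 if n=='scene' else 100
    for a in np.arange(0,360,5):
        # outward ray along the rim plane; last bright sample before r=52 mm
        ok=None
        for r in np.arange(.036,.050,.0002):
            u=(proj(n,[.519+r*np.cos(np.radians(a)),.2355+r*np.sin(np.radians(a)),.068])-[x0,y0]+.5)*6-.5
            v=g[int(round(u[1])),int(round(u[0]))]
            if r<.0365: first=v
            if v<thr: ok=r;break
        if ok and ok>.0375: pts.append([.519+ok*np.cos(np.radians(a)),.2355+ok*np.sin(np.radians(a))])
    P=np.array(pts);f=least_squares(lambda q:np.hypot(*(P-q[:2]).T)-q[2],[.519,.2355,.043],loss='soft_l1',f_scale=.0005)
    print(n,len(P),np.round(f.x,4),'res',np.round(np.std(f.fun),5))
print('hole scene',ray('scene',(266.1,188.9),.07),'tip scene',ray('scene',(264.25,162.2),.1364))
```

```text
scene 59 [0.5202 0.2337 0.043 ] res 0.00087
top 71 [0.5195 0.2361 0.0426] res 0.00019
hole scene [ 0.57478536 -0.1682209   0.07      ] tip scene [ 0.57134757 -0.17142639  0.1364    ]
```

```bash
python3 -m handwheel '[[0,0.391,0.036,0,0],[0,0.391,0.036,0,0],[0,0.391,0.036,0,0],[0,0.391,0.036,0,0],[0,0.391,0.036,0,0],[0,0.391,0.036,0,0],[0,0.391,0.036,0,0],[0,0.391,0.036,0,0],[0,0.391,0.036,0,0],[0,0.391,0.036,0,0]]'
python3 -m handwheel '[[0,0,0,0,0],[0,0,0,0.03,0],[0,0,0,0.055,0],[0,0,0,0.063,0],[0,0,0,0.063,0],[0,0,0,0.063,0]]'
python3 - <<'E'
from h import *
rel(.5662,.2242,.1715,96.24)
s=cams.snapshot('scene');p=readout.state()['position']
Q=np.array([365,215]);print('tip pred crop',(proj('scene',p-[0,0,.1008])-Q)*6.667,'C rim',(proj('scene',[.5203,.2365,.068])-Q)*6.667)
cv2.imwrite('pics/c7.png',cv2.resize(s[215:305,365:485],(800,600),interpolation=cv2.INTER_CUBIC))
E
```

```text
clock: 7.8
position: [0.5658, 0.2245, 0.2363]
eef_rot: [0.667, 0.745, -0.001, -0.0]
contact_force: [-0.3, -0.2, -1.0]
opening: 0.179
gripper_force: 30.0
clock: 8.4
position: [0.5673, 0.2234, 0.1755]
eef_rot: [0.668, 0.744, 0.0, 0.0]
contact_force: [0.7, 0.0, -1.1]
opening: 0.185
gripper_force: 30.0
t 8.4 pos [0.5673 0.2234 0.1755] yaw 96.18 F [ 0.72  0.01 -1.09] open 0.185 -> shift [ 0.0009 -0.001   0.004 ] turn -0.001
tip pred crop [216.95211717 481.51152331] C rim [376.48419093 443.62797745]
```

View pics/c7.png

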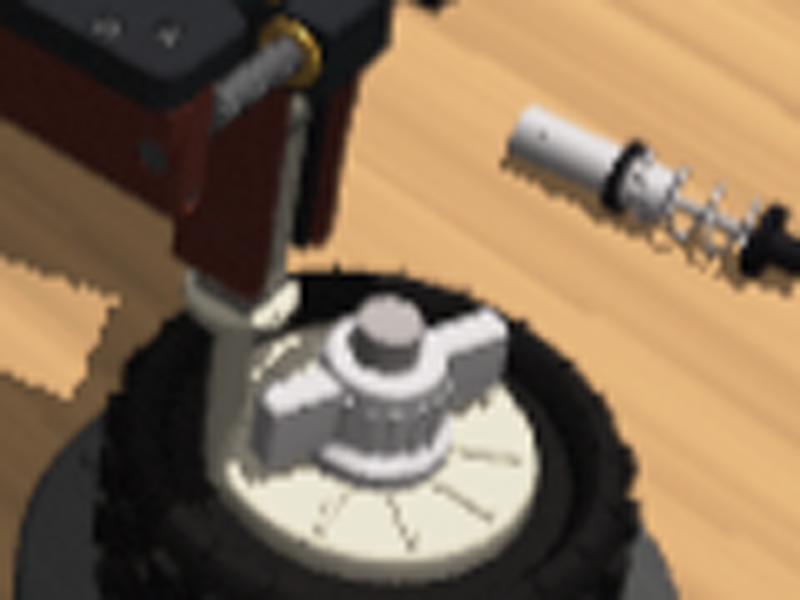

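The view shows the collar locked, with the tip hanging at crop (217,487), next to the wing end and just above the groove on the rib side. Going down.

```bash
cat >> h.py <<'E'
def avg(n=4):
    L=[]
    for i in range(n):
        cams.snapshot('top');s=readout.state();L.append(np.r_[s['position'],s['contact_force']])
    L=np.array(L);m=L.mean(0);print('t',round(s['clock'],2),'pos',np.round(m[:3],4),'F',np.round(m[3:],2),'sd',np.round(L.std(0),4)[:3],'open',round(s['opening'],3));return m
E
python3 -m handwheel '[[0,0,0,0.003,0],[0,0,0,0.005,0],[0,0,0,0.007,0],[0,0,0,0.009,0],[0,0,0,0.010,0],[0,0,0,0.010,0]]'
python3 -c "
from h import *
avg()"
```

```text
clock: 9.05
position: [0.5664, 0.224, 0.1645]
eef_rot: [0.667, 0.745, -0.0, -0.0]
contact_force: [0.3, -0.6, -0.6]
opening: 0.181
gripper_force: 30.0
t 9.25 pos [0.5666 0.224  0.1646] F [ 0.05 -0.07 -0.71] sd [0.0001 0.     0.0001] open 0.179
```

```bash
python3 -m handwheel '[[0,0,0,0.001,0],[0,0,0,0.002,0],[0,0,0,0.002,0],[0,0,0,0.0025,0],[0,0,0,0.0025,0],[0,0,0,0.003,0],[0,0,0,0.003,0]]'
python3 -c "
from h import *
avg()"
```

```text
clock: 9.95
position: [0.5666, 0.224, 0.1617]
eef_rot: [0.668, 0.745, 0.0, 0.0]
contact_force: [-0.4, -0.6, -0.1]
opening: 0.18
gripper_force: 30.0
t 10.15 pos [0.5666 0.224  0.1618] F [ 0.23 -0.13  0.13] sd [0. 0. 0.] open 0.181
```

```bash
python3 -m handwheel '[[0,0,0,0.0003,0],[0,0,0,0.0003,0]]'
python3 -c "
from h import *
avg(3)"
```

```text
clock: 10.35
position: [0.5667, 0.224, 0.1616]
eef_rot: [0.668, 0.745, 0.0, 0.0]
contact_force: [0.0, -0.5, 2.4]
opening: 0.18
gripper_force: 30.0
t 10.5 pos [0.5667 0.224  0.1616] F [-0.8  -0.    2.65] sd [0. 0. 0.] open 0.18
```

The tip is on the floor at about 3 N with no side force. Now I'll work out the circle rows in tool axes, 4.1 mm per row.

Run:
```python
from h import *
C=np.array([.5203,.2365]);p=np.array([.5667,.2240]);psi=np.radians(96.2)
r0=np.hypot(*(p-C));a0=np.arctan2(*(p-C)[::-1])
def P(k):
    r=r0+(.0477-r0)*min(k/6,1);a=a0-np.radians(5*k);return C+r*np.array([np.cos(a),np.sin(a)])
for c in range(8):
    b=P(9*c);print(c,' '.join('[0,%.4f,%.4f,0,0],'%(d@[np.cos(psi),np.sin(psi)],d@[np.sin(psi),-np.cos(psi)]) for d in(P(9*c+i)-b for i in range(1,10))))
```

```text
0 [0,-0.0038,-0.0017,0,0], [0,-0.0074,-0.0038,0,0], [0,-0.0109,-0.0062,0,0], [0,-0.0141,-0.0088,0,0], [0,-0.0171,-0.0118,0,0], [0,-0.0198,-0.0149,0,0], [0,-0.0222,-0.0183,0,0], [0,-0.0244,-0.0219,0,0], [0,-0.0262,-0.0256,0,0],
1 [0,-0.0015,-0.0039,0,0], [0,-0.0027,-0.0079,0,0], [0,-0.0035,-0.0120,0,0], [0,-0.0039,-0.0161,0,0], [0,-0.0040,-0.0203,0,0], [0,-0.0037,-0.0244,0,0], [0,-0.0031,-0.0285,0,0], [0,-0.0021,-0.0326,0,0], [0,-0.0008,-0.0365,0,0],
2 [0,0.0017,-0.0038,0,0], [0,0.0037,-0.0075,0,0], [0,0.0060,-0.0109,0,0], [0,0.0086,-0.0142,0,0], [0,0.0115,-0.0172,0,0], [0,0.0146,-0.0199,0,0], [0,0.0180,-0.0224,0,0], [0,0.0215,-0.0245,0,0], [0,0.0253,-0.0264,0,0],
3 [0,0.0039,-0.0015,0,0], [0,0.0079,-0.0027,0,0], [0,0.0120,-0.0035,0,0], [0,0.0161,-0.0039,0,0], [0,0.0203,-0.0040,0,0], [0,0.0244,-0.0037,0,0], [0,0.0285,-0.0031,0,0], [0,0.0326,-0.0021,0,0], [0,0.0365,-0.0008,0,0],
4 [0,0.0038,0.0017,0,0], [0,0.0075,0.0037,0,0], [0,0.0109,0.0060,0,0], [0,0.0142,0.0086,0,0], [0,0.0172,0.0115,0,0], [0,0.0199,0.0146,0,0], [0,0.0224,0.0180,0,0], [0,0.0245,0.0215,0,0], [0,0.0264,0.0253,0,0],
5 [0,0.0015,0.0039,0,0], [0,0.0027,0.0079,0,0], [0,0.0035,0.0120,0,0], [0,0.0039,0.0161,0,0], [0,0.0040,0.0203,0,0], [0,0.0037,0.0244,0,0], [0,0.0031,0.0285,0,0], [0,0.0021,0.0326,0,0], [0,0.0008,0.0365,0,0],
6 [0,-0.0017,0.0038,0,0], [0,-0.0037,0.0075,0,0], [0,-0.0060,0.0109,0,0], [0,-0.0086,0.0142,0,0], [0,-0.0115,0.0172,0,0], [0,-0.0146,0.0199,0,0], [0,-0.0180,0.0224,0,0], [0,-0.0215,0.0245,0,0], [0,-0.0253,0.0264,0,0],
7 [0,-0.0039,0.0015,0,0], [0,-0.0079,0.0027,0,0], [0,-0.0120,0.0035,0,0], [0,-0.0161,0.0039,0,0], [0,-0.0203,0.0040,0,0], [0,-0.0244,0.0037,0,0], [0,-0.0285,0.0031,0,0], [0,-0.0326,0.0021,0,0], [0,-0.0365,0.0008,0,0],
```

41 mm/s is close to the limit, so I'll use 3.6° per row (30 mm/s, 10 calls).

Run:
```python
from h import *
C=np.array([.5203,.2365]);p=np.array([.5667,.2240]);psi=np.radians(96.2)
r0=np.hypot(*(p-C));a0=np.arctan2(*(p-C)[::-1])
def P(k):
    r=r0+(.0477-r0)*min(k/6,1);a=a0-np.radians(3.6*k);return C+r*np.array([np.cos(a),np.sin(a)])
for c in range(10):
    b=P(10*c);print(c,','.join('[0,%.4f,%.4f,0,0]'%(d@[np.cos(psi),np.sin(psi)],d@[np.sin(psi),-np.cos(psi)]) for d in(P(10*c+i)-b for i in range(1,11))),'end',np.round(P(10*c+10),4))
```

```text
0 [0,-0.0028,-0.0012,0,0],[0,-0.0054,-0.0026,0,0],[0,-0.0080,-0.0042,0,0],[0,-0.0105,-0.0059,0,0],[0,-0.0128,-0.0078,0,0],[0,-0.0150,-0.0098,0,0],[0,-0.0171,-0.0119,0,0],[0,-0.0191,-0.0142,0,0],[0,-0.0210,-0.0165,0,0],[0,-0.0227,-0.0190,0,0] end [0.5503 0.1994]
1 [0,-0.0015,-0.0026,0,0],[0,-0.0029,-0.0052,0,0],[0,-0.0041,-0.0080,0,0],[0,-0.0052,-0.0108,0,0],[0,-0.0060,-0.0137,0,0],[0,-0.0067,-0.0166,0,0],[0,-0.0072,-0.0195,0,0],[0,-0.0075,-0.0225,0,0],[0,-0.0076,-0.0255,0,0],[0,-0.0075,-0.0285,0,0] end [0.5227 0.1889]
2 [0,0.0003,-0.0030,0,0],[0,0.0007,-0.0059,0,0],[0,0.0014,-0.0089,0,0],[0,0.0022,-0.0118,0,0],[0,0.0032,-0.0146,0,0],[0,0.0043,-0.0173,0,0],[0,0.0057,-0.0200,0,0],[0,0.0072,-0.0226,0,0],[0,0.0089,-0.0251,0,0],[0,0.0107,-0.0275,0,0] end [0.4943 0.1965]
3 [0,0.0020,-0.0023,0,0],[0,0.0041,-0.0044,0,0],[0,0.0063,-0.0064,0,0],[0,0.0087,-0.0082,0,0],[0,0.0111,-0.0099,0,0],[0,0.0137,-0.0115,0,0],[0,0.0164,-0.0128,0,0],[0,0.0191,-0.0141,0,0],[0,0.0219,-0.0151,0,0],[0,0.0248,-0.0159,0,0] end [0.4757 0.2195]
4 [0,0.0029,-0.0007,0,0],[0,0.0059,-0.0012,0,0],[0,0.0089,-0.0015,0,0],[
[... 719 characters left out ...]
4,0.0089,0,0],[0,-0.0022,0.0118,0,0],[0,-0.0032,0.0146,0,0],[0,-0.0043,0.0173,0,0],[0,-0.0057,0.0200,0,0],[0,-0.0072,0.0226,0,0],[0,-0.0089,0.0251,0,0],[0,-0.0107,0.0275,0,0] end [0.5463 0.2765]
8 [0,-0.0020,0.0023,0,0],[0,-0.0041,0.0044,0,0],[0,-0.0063,0.0064,0,0],[0,-0.0087,0.0082,0,0],[0,-0.0111,0.0099,0,0],[0,-0.0137,0.0115,0,0],[0,-0.0164,0.0128,0,0],[0,-0.0191,0.0141,0,0],[0,-0.0219,0.0151,0,0],[0,-0.0248,0.0159,0,0] end [0.5649 0.2535]
9 [0,-0.0029,0.0007,0,0],[0,-0.0059,0.0012,0,0],[0,-0.0089,0.0015,0,0],[0,-0.0119,0.0016,0,0],[0,-0.0148,0.0015,0,0],[0,-0.0178,0.0012,0,0],[0,-0.0208,0.0008,0,0],[0,-0.0237,0.0001,0,0],[0,-0.0266,-0.0007,0,0],[0,-0.0294,-0.0017,0,0] end [0.5664 0.2241]
```

```bash
python3 -m handwheel '[[0,-0.0028,-0.0012,0,0],[0,-0.0054,-0.0026,0,0],[0,-0.008,-0.0042,0,0],[0,-0.0105,-0.0059,0,0],[0,-0.0128,-0.0078,0,0],[0,-0.015,-0.0098,0,0],[0,-0.0171,-0.0119,0,0],[0,-0.0191,-0.0142,0,0],[0,-0.021,-0.0165,0,0],[0,-0.0227,-0.019,0,0]]'
python3 -c "
from h import *
avg(2)"
```

```text
clock: 11.5
position: [0.5503, 0.1993, 0.1615]
eef_rot: [0.668, 0.745, 0.0, 0.0]
contact_force: [1.9, 1.5, 4.4]
opening: 0.186
gripper_force: 30.0
t 11.6 pos [0.5497 0.1989 0.1615] F [0.91 0.86 5.47] sd [0. 0. 0.] open 0.179
```

```bash
python3 -m handwheel '[[0,-0.0015,-0.0026,-0.0002,0],[0,-0.0029,-0.0052,-0.0003,0],[0,-0.0041,-0.008,-0.0003,0],[0,-0.0052,-0.0108,-0.0003,0],[0,-0.006,-0.0137,-0.0003,0],[0,-0.0067,-0.0166,-0.0003,0],[0,-0.0072,-0.0195,-0.0003,0],[0,-0.0075,-0.0225,-0.0003,0],[0,-0.0076,-0.0255,-0.0003,0],[0,-0.0075,-0.0285,-0.0003,0]]'
python3 -c "
from h import *
avg(2)"
```

```text
clock: 12.6
position: [0.5223, 0.1887, 0.1616]
eef_rot: [0.668, 0.745, -0.0, -0.0]
contact_force: [1.8, -0.2, 1.8]
opening: 0.182
gripper_force: 30.0
t 12.7 pos [0.5218 0.1886 0.1616] F [0.72 0.51 2.93] sd [0. 0. 0.] open 0.182
```

```bash
python3 -m handwheel '[[0,0.0003,-0.0030,0,0],[0,0.0007,-0.0059,0,0],[0,0.0014,-0.0089,0,0],[0,0.0022,-0.0118,0,0],[0,0.0032,-0.0146,0,0],[0,0.0043,-0.0173,0,0],[0,0.0057,-0.0200,0,0],[0,0.0072,-0.0226,0,0],[0,0.0089,-0.0251,0,0],[0,0.0107,-0.0275,0,0]]'
python3 -c "
from h import *
m=avg(2);print(np.hypot(m[0]-.5203,m[1]-.2365))"
```

```text
clock: 13.7
position: [0.4938, 0.1965, 0.1616]
eef_rot: [0.668, 0.745, -0.0, -0.0]
contact_force: [2.0, -0.0, 2.1]
opening: 0.178
gripper_force: 30.0
t 13.8 pos [0.4935 0.1967 0.1616] F [-1.52 -0.44  2.5 ] sd [0. 0. 0.] open 0.18
0.048006764940193764
```

```bash
python3 -m handwheel '[[0,0.0020,-0.0021,0,0],[0,0.0041,-0.0041,0,0],[0,0.0063,-0.0060,0,0],[0,0.0087,-0.0078,0,0],[0,0.0111,-0.0095,0,0],[0,0.0137,-0.0111,0,0],[0,0.0164,-0.0124,0,0],[0,0.0191,-0.0137,0,0],[0,0.0219,-0.0147,0,0],[0,0.0248,-0.0155,0,0]]'
python3 -c "
from h import *
m=avg(2);print(np.hypot(m[0]-.5203,m[1]-.2365))"
```

```text
clock: 14.8
position: [0.4758, 0.2196, 0.1616]
eef_rot: [0.668, 0.745, -0.0, -0.0]
contact_force: [-0.2, -1.2, 1.8]
opening: 0.181
gripper_force: 30.0
t 14.9 pos [0.4757 0.2199 0.1616] F [-0.42  0.08  1.56] sd [0. 0. 0.] open 0.179
0.04758613171326551
```

```bash
python3 -m handwheel '[[0,0.0029,-0.0007,0.0001,0],[0,0.0059,-0.0012,0.0001,0],[0,0.0089,-0.0015,0.0001,0],[0,0.0119,-0.0016,0.0001,0],[0,0.0148,-0.0015,0.0001,0],[0,0.0178,-0.0012,0.0001,0],[0,0.0208,-0.0008,0.0001,0],[0,0.0237,-0.0001,0.0001,0],[0,0.0266,0.0007,0.0001,0],[0,0.0294,0.0017,0.0001,0]]'
python3 -c "
from h import *
m=avg(2);print(np.hypot(m[0]-.5203,m[1]-.2365))"
```

```text
clock: 15.9
position: [0.4744, 0.249, 0.1615]
eef_rot: [0.668, 0.745, -0.0, -0.0]
contact_force: [-0.9, -3.2, 3.8]
opening: 0.178
gripper_force: 30.0
t 16.0 pos [0.4746 0.2495 0.1616] F [-0.81  0.34  2.03] sd [0. 0. 0.] open 0.179
0.047506124116055246
```

```bash
python3 -m handwheel '[[0,0.0028,0.0012,0,0],[0,0.0054,0.0025,0,0],[0,0.0080,0.0040,0,0],[0,0.0105,0.0057,0,0],[0,0.0129,0.0075,0,0],[0,0.0151,0.0095,0,0],[0,0.0173,0.0116,0,0],[0,0.0193,0.0138,0,0],[0,0.0211,0.0162,0,0],[0,0.0228,0.0187,0,0]]'
python3 -c "
from h import *
m=avg(2);print(np.hypot(m[0]-.5203,m[1]-.2365))"
```

```text
clock: 17.0
position: [0.4907, 0.2737, 0.1615]
eef_rot: [0.668, 0.745, -0.0, -0.0]
contact_force: [-2.1, -2.4, 4.1]
opening: 0.178
gripper_force: 30.0
t 17.1 pos [0.4914 0.2742 0.1616] F [-0.37 -0.83  1.17] sd [0. 0. 0.] open 0.18
0.047524629254319356
```

```bash
python3 -m handwheel '[[0,0.0015,0.0026,0.0001,0],[0,0.0029,0.0052,0.0001,0],[0,0.0041,0.0080,0.0001,0],[0,0.0052,0.0108,0.0001,0],[0,0.0060,0.0137,0.0001,0],[0,0.0067,0.0166,0.0001,0],[0,0.0072,0.0195,0.0001,0],[0,0.0075,0.0225,0.0001,0],[0,0.0076,0.0255,0.0001,0],[0,0.0075,0.0285,0.0001,0]]'
python3 -c "
from h import *
m=avg(2);print(np.hypot(m[0]-.5203,m[1]-.2365))"
```

```text
clock: 18.1
position: [0.5183, 0.2843, 0.1615]
eef_rot: [0.668, 0.745, 0.0, -0.0]
contact_force: [-3.7, -0.5, 4.4]
opening: 0.178
gripper_force: 30.0
t 18.2 pos [0.5191 0.2843 0.1616] F [-0.7  -0.52  3.01] sd [0. 0. 0.] open 0.185
0.04784978287029349
```

```bash
python3 -m handwheel '[[0,-0.0003,0.0030,0,0],[0,-0.0007,0.0059,0,0],[0,-0.0014,0.0089,0,0],[0,-0.0022,0.0118,0,0],[0,-0.0032,0.0146,0,0],[0,-0.0043,0.0173,0,0],[0,-0.0057,0.0200,0,0],[0,-0.0072,0.0226,0,0],[0,-0.0089,0.0251,0,0],[0,-0.0107,0.0275,0,0]]'
python3 -c "
from h import *
m=avg(2);print(np.hypot(m[0]-.5203,m[1]-.2365))"
```

```text
clock: 19.2
position: [0.547, 0.2764, 0.1615]
eef_rot: [0.668, 0.745, 0.0, 0.0]
contact_force: [-2.8, 1.7, 4.2]
opening: 0.181
gripper_force: 30.0
t 19.3 pos [0.5475 0.2762 0.1616] F [-0.76  0.39  3.15] sd [0. 0. 0.] open 0.178
0.04810728193090349
```

```bash
python3 -m handwheel '[[0,-0.0020,0.0021,0,0],[0,-0.0041,0.0041,0,0],[0,-0.0063,0.0060,0,0],[0,-0.0087,0.0078,0,0],[0,-0.0111,0.0095,0,0],[0,-0.0137,0.0111,0,0],[0,-0.0164,0.0124,0,0],[0,-0.0191,0.0137,0,0],[0,-0.0219,0.0147,0,0],[0,-0.0248,0.0155,0,0]]'
python3 -c "
from h import *
m=avg(2);print(np.hypot(m[0]-.5203,m[1]-.2365))"
```

```text
clock: 20.3
position: [0.5651, 0.2533, 0.1616]
eef_rot: [0.668, 0.745, 0.0, 0.0]
contact_force: [-0.8, 2.5, 3.9]
opening: 0.182
gripper_force: 30.0
t 20.4 pos [0.5652 0.2528 0.1615] F [0.05 0.45 4.  ] sd [0. 0. 0.] open 0.179
0.04780820436115413
```

```bash
python3 -m handwheel '[[0,-0.0029,0.0007,-0.0001,0],[0,-0.0059,0.0012,-0.0001,0],[0,-0.0089,0.0015,-0.0001,0],[0,-0.0119,0.0016,-0.0001,0],[0,-0.0148,0.0015,-0.0001,0],[0,-0.0178,0.0012,-0.0001,0],[0,-0.0208,0.0008,-0.0001,0],[0,-0.0237,0.0001,-0.0001,0],[0,-0.0266,-0.0007,-0.0001,0],[0,-0.0294,-0.0017,-0.0001,0]]'
python3 -m handwheel '[[0,-0.0014,-0.0006,0,0],[0,-0.0026,-0.0012,0,0],[0,-0.0026,-0.0012,0,0]]'
python3 -c "
from h import *
m=avg(2);print(np.hypot(m[0]-.5203,m[1]-.2365),np.degrees(np.arctan2(m[1]-.2365,m[0]-.5203)))"
```

```text
clock: 21.4
position: [0.5663, 0.2238, 0.1616]
eef_rot: [0.668, 0.745, 0.0, 0.0]
contact_force: [0.9, 1.9, 2.8]
opening: 0.182
gripper_force: 30.0
clock: 21.7
position: [0.5653, 0.221, 0.1616]
eef_rot: [0.668, 0.745, -0.0, 0.0]
contact_force: [1.6, 1.3, 2.0]
opening: 0.181
gripper_force: 30.0
t 21.8 pos [0.5653 0.2211 0.1616] F [0.42 0.89 3.28] sd [0. 0. 0.] open 0.183
0.04758216011022883 -18.861957368143162
```

The full round is done. Lifting and carrying the stick back.

```bash
python3 -m handwheel '[[0,0,0,-0.01,0],[0,0,0,-0.03,0],[0,0,0,-0.06,0],[0,0,0,-0.078,0],[0,0,0,-0.078,0],[0,0,0,-0.078,0]]'
python3 -c "
from h import *
avg(2);rel(.573,-.1687,.239,96.24)"
```

```text
clock: 22.4
position: [0.5649, 0.2211, 0.2393]
eef_rot: [0.668, 0.745, -0.0, -0.0]
contact_force: [0.3, -1.5, -1.0]
opening: 0.183
gripper_force: 30.0
t 22.5 pos [0.5645 0.221  0.2383] F [ 0.09  0.43 -0.83] sd [0.0001 0.     0.0002] open 0.182
t 22.5 pos [0.5644 0.221  0.2382] yaw 96.25 F [-0.08  0.44 -0.7 ] open 0.182 -> shift [-0.3883 -0.0339 -0.0005] turn 0.0
```

```bash
python3 -m handwheel '[[0,-0.388,-0.034,0,0],[0,-0.388,-0.034,0,0],[0,-0.388,-0.034,0,0],[0,-0.388,-0.034,0,0],[0,-0.388,-0.034,0,0],[0,-0.388,-0.034,0,0],[0,-0.388,-0.034,0,0],[0,-0.388,-0.034,0,0],[0,-0.388,-0.034,0,0],[0,-0.388,-0.034,0,0]]'
python3 -m handwheel '[[0,0,0,0,0],[0,0,0,0.02,0],[0,0,0,0.04,0],[0,0,0,0.053,0],[0,0,0,0.053,0],[0,0,0,0.053,0],[0,0,0,0.053,0]]'
python3 -c "
from h import *
avg(2);rel(.573,-.1687,.109,96.24)
s=cams.snapshot('scene');cv2.imwrite('pics/c8.png',cv2.resize(s[110:230,190:350],(800,600),interpolation=cv2.INTER_CUBIC))"
```

```text
clock: 23.5
position: [0.5728, -0.1685, 0.2381]
eef_rot: [0.668, 0.744, -0.0, -0.001]
contact_force: [-0.7, -0.1, -0.0]
opening: 0.181
gripper_force: 30.0
clock: 24.2
position: [0.5744, -0.1679, 0.1875]
eef_rot: [0.667, 0.745, 0.0, 0.001]
contact_force: [1.1, 0.5, -0.2]
opening: 0.18
gripper_force: 30.0
t 24.3 pos [ 0.5744 -0.1681  0.1875] F [-0.16  0.04 -0.8 ] sd [0.     0.0001 0.    ] open 0.182
t 24.3 pos [ 0.5743 -0.1681  0.1875] yaw 96.25 F [ 0.24 -0.47 -0.57] open 0.182 -> shift [-0.0004 -0.0015  0.0785] turn 0.0
```

View pics/c8.png

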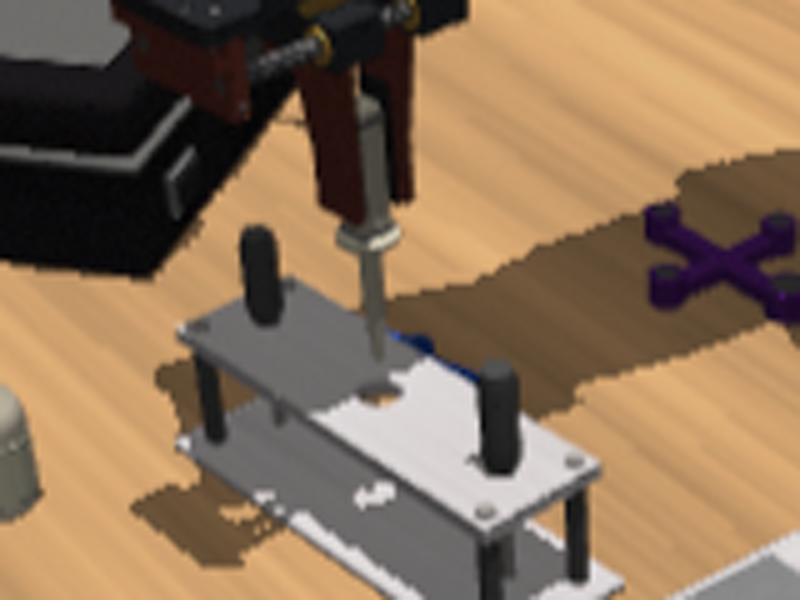

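The tip at crop (378,362) sits straight above the hole at (381,393). Inserting.

```bash
python3 -m handwheel '[[0,0,-0.001,0.01,0],[0,0,-0.001,0.025,0],[0,0,-0.001,0.04,0],[0,0,-0.001,0.055,0],[0,0,-0.001,0.068,0],[0,0,-0.001,0.076,0],[0,0,-0.001,0.078,0],[0,0,-0.001,0.078,0],[0,0,-0.001,0.078,0]]'
python3 -c "
from h import *
avg(2)"
```

```text
clock: 25.25
position: [0.5728, -0.1682, 0.1084]
eef_rot: [0.668, 0.745, 0.0, -0.0]
contact_force: [-0.5, 0.9, -0.6]
opening: 0.175
gripper_force: 30.0
t 25.35 pos [ 0.5729 -0.1682  0.1084] F [ 0.19  0.29 -0.77] sd [0. 0. 0.] open 0.181
```

Still hanging freely, so the guard is about at the plate. I'll lower 0.5 mm, open and retreat.

```bash
python3 -m handwheel '[[0,0,0,0.0005,0],[0,0,0,0.0005,0],[0.6,0,0,0.0005,0],[0.6,0,0,0.0005,0],[0.6,0,0,0.0005,0],[0.6,0,0,0.0005,0],[0.6,0,0,0.0005,0],[0.6,0,0,-0.04,0],[0.6,0,0,-0.08,0],[0.6,0,0,-0.12,0]]'
python3 -m handwheel '[[0.6,-0.04,-0.12,-0.05,0],[0.6,-0.04,-0.12,-0.05,0],[0.6,-0.04,-0.12,-0.05,0],[0.6,-0.04,-0.12,-0.05,0],[0.6,-0.04,-0.12,-0.05,0],[0.6,-0.04,-0.12,-0.05,0]]'
python3 -c "
from h import *
s=cams.snapshot('scene');t=cams.snapshot('top')
f=lambda im,x,y,w,h:cv2.resize(im[y:y+h,x:x+w],(400,300),interpolation=cv2.INTER_CUBIC)
cv2.imwrite('pics/c9.png',np.vstack([np.hstack([f(s,360,235,120,90),f(s,210,125,120,90)]),np.hstack([f(t,180,175,90,67),cv2.resize(s,(400,300))])]))"
```

```text
clock: 26.35
position: [0.5724, -0.1681, 0.2296]
eef_rot: [0.668, 0.745, -0.0, -0.0]
contact_force: [-0.7, -0.8, 0.0]
opening: 0.601
gripper_force: 0.0
clock: 26.95
position: [0.4584, -0.2208, 0.2783]
eef_rot: [0.667, 0.745, 0.0, -0.0]
contact_force: [0.3, -0.4, 0.8]
opening: 0.598
gripper_force: 0.0
```

View pics/c9.png

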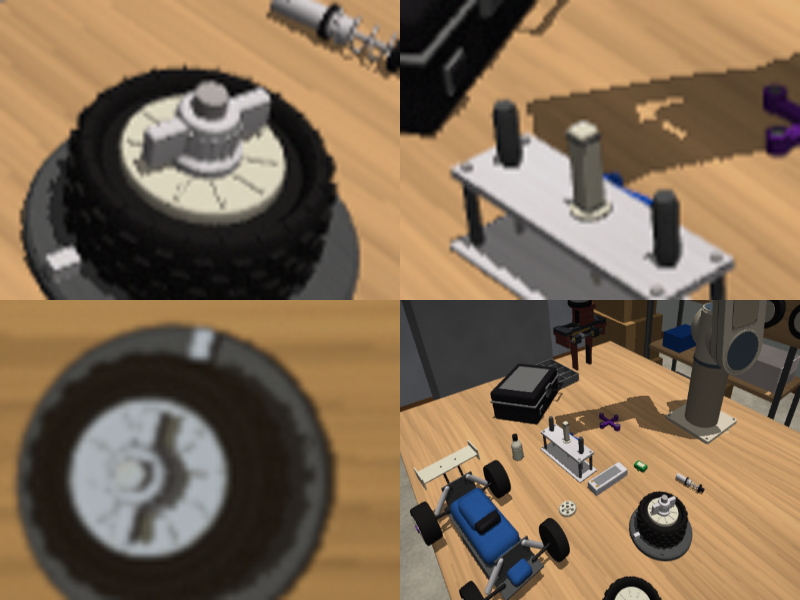

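The stick is home and upright, the collar is in line with the rib, and the bystanders look in place. The blue decoy now appears lower than at the start, so I'll check it with numbers.

Run:
```python
from h import *
def bl(im,n,x0,y0,x1,y1):
    c=im[y0:y1,x0:x1].astype(int);m=((c[...,0]>c[...,2]+40)&(c[...,0]>c[...,1]+25)).astype(np.uint8)
    k,l,st,ce=cv2.connectedComponentsWithStats(m)
    for i in range(1,k):
        if st[i,4]>6: print(n,(st[i,:4]+[x0,y0,0,0]).tolist(),st[i,4],np.round(ce[i]+[x0,y0],1),np.round(ray(n,ce[i]+[x0,y0],.01),3))
T0,S0=cv2.imread('pics/top0.png'),cv2.imread('pics/scene0.png')
T,S=cams.snapshot('top'),cams.snapshot('scene')
bl(T0,'top',330,200,450,320);print('now');bl(T,'top',330,160,450,320)
bl(S0,'scene',230,130,345,260);print('now');bl(S,'scene',230,130,345,260)
b=ray('scene',(300,196),0);print('base by scene',b,'top by top',ray('top',(386,229),.126))
# bystander change: difference of the rest of the top view
d=cv2.absdiff(T0,T).max(2)>60;k,l,st,ce=cv2.connectedComponentsWithStats(d.astype(np.uint8));print([s.tolist() for s in st[1:] if s[4]>25])
```

```text
top [379, 224, 12, 11] 90 [384.6 228.8] [ 0.476 -0.184  0.01 ]
now
top [388, 218, 18, 6] 43 [397.6 220.5] [ 0.497 -0.218  0.01 ]
scene [294, 149, 8, 6] 27 [297.9 151.5] [ 0.363 -0.34   0.01 ]
scene [294, 155, 11, 40] 198 [298.7 170. ] [ 0.418 -0.262  0.01 ]
now
scene [271, 177, 15, 10] 32 [277.5 181.1] [ 0.49  -0.254  0.01 ]
base by scene [ 0.47615638 -0.17859602  0.        ] top by top [ 0.47496183 -0.1735016   0.126     ]
[[388, 186, 60, 103, 2009], [447, 199, 21, 10, 50], [215, 201, 6, 7, 32], [469, 209, 32, 17, 92], [323, 215, 192, 185, 10977], [209, 219, 9, 10, 41], [220, 219, 6, 8, 30], [379, 224, 16, 11, 132], [509, 227, 5, 12, 44], [515, 233, 5, 12, 43], [87, 281, 232, 119, 9063], [412, 286, 10, 8, 43], [391, 290, 11, 3, 31], [0, 314, 65, 67, 2401], [322, 380, 12, 16, 60], [0, 384, 6, 16, 75]]
```

The blue decoy was balanced free on its 5 mm tip at (0.475, -0.175). It was already down by the t = 4.8 s picture, before any part of the gripper had come below its height near it, so it toppled on its own. It can't be stood up again on that tip. Handing in.

```bash
python3 -c "
from plant import workorder
print(workorder.job_done())"
```

```text
the job is handed in; nothing more can be done
None
```

The job is handed in at about 27 s: collar locked in line with the rib, the bead drawn once clockwise at about 3 cm/s with about 2–6 N on the tip, and the white stick back in its hole; the free-standing blue decoy fell over by t = 4.8 s, apparently without the gripper touching it, and I left it lying.

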